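# Cover the baking pancake and turn its heat dial down to the rear mark

### The job

Cover the pancake that is baking in the round griddle: take the lid from its wooden board, slide the two open hooks at its back fully home onto the hinge rod behind the pan and leave it lying flat on the pan. Turn the heat dial on the griddle's sloping front down until its pointer stands at the one broad mark at the dial's far rim, let go of everything, and leave the other things on the counter where they are.

Things in the scene. Friction and masses are not known exactly. Their poses are not given: they have to be found in the camera images.
- griddle: Fixed steel countertop pancake baker, 340 x 260 mm, deck 95 mm high, with one round black iron pan. Origin on the counter below the pan's centre; x axis to the rear (roughly away from the robot), y to its left, z up. The front panel slopes down to the front at 28 degrees from level, from 100 to 200 mm in front of the pan's centre; its rocker switch and pilot lamp are not used.
- pan_rim (a point): Centre of the pan's mouth, level with the top of the rim, 125 mm above the counter; the rim's outer radius is 80 mm. Axes as griddle. The lid slides freely on the rim.
- hinge_rod (a point): Middle of the bare steel hinge rod behind the pan: 10 mm thick, along the griddle's y, 101 mm behind the pan's centre and 18 mm above the rim, held by two upright lugs (tops 32 mm above the rim) whose inner faces are 64 mm left and right of the middle. Axes as griddle.
- lid_handle (a point): Centre of the lid's wooden bar handle: 116 mm long along the lid's y, 16 thick along x, 20 high, 44 mm above the lid's underside, 22 mm free under it. The lid is a loose aluminium disc, 172 mm across, 12 thick at the middle, flat below, 0.3 to 0.6 kg; x points to its hooked side, z up. It lies on a 22 mm high wooden board left or right of the griddle, hooks to the rear within about 35 degrees.
- lid_hook_left (a point): Centre of the lid's left open hook: an upright C of 6 mm bar, 18 mm clear inside, 105 mm from the lid's middle along x, 48 mm to its left, 18 mm above the underside: as high as the rod when the lid is on the pan. It opens to +x, mouth 16 mm high. Fully home, the rod touches the back of the C and this centre is 4 mm behind the rod's; the lid's middle is then over the pan's. Axes as the lid.
- lid_hook_right (a point): Centre of the lid's right open hook, alike, 48 mm to the right of the lid's middle. Axes as the lid.
- dial_grip (a point): On the heat dial's axis, 26 mm out of the panel. Its round fluted black grip is 49 mm across and ends 38 mm out of the panel; the thin skirt at its foot, 86 mm across, 5 mm high, carries the white pointer on its rim. 150 mm in front of the pan's centre, 40 mm to its left. z points out of the panel (28 degrees from vertical, leaning to the front); x along the pointer, turning with it.
- heat_dial (a joint): Heat dial's angle, rad: 0 with the pointer at the one broad dark mark at the far (upper, rear) rim; positive clockwise from there (hotter), seen looking onto the panel. Stops at -2.3 and 2.3; thin marks every 0.383. It starts hot, right of the mark by 0.75 to 2.1. Light steady friction (about 0.08 N m); it stays where it is left.
- cake1: A wedge of filled pancake, 110 mm long, 36 mm high, on the other wooden board; not to be disturbed.
- cake2: Another such wedge on the same board; not to be disturbed.
- batter_jug: Steel jug, 125 mm high, about 100 mm across, standing beyond the boards; not to be disturbed.
- nut_jar: Glass jar, 110 mm high, 80 mm across, standing beyond the boards; not to be disturbed.
- milk_can: Plain metal can, 85 mm high, 74 mm across, standing beyond the left board; not to be disturbed.
- shaker: Clear sugar shaker, 100 mm high, 56 mm across, standing beyond the right board; not to be disturbed.

How it is judged:
By the outcome, as a careful person would: the job done as asked, in the order asked, and still so for the second after the job is handed in, with the robot touching nothing.
It also fails if it takes over 64 s, if anything falls off the work surface, if the arm or the gripper's body presses on something with over 40 N, if the wrist force passes 120 N, or if a joint passes its speed limit or range.

### The arm

A 7-joint arm with a two-finger parallel gripper is mounted at the origin on the work surface. World frame = base frame: x ahead of the robot, y to its left, z up, the work surface at z = 0. Lengths are in m, angles in rad, forces in N, time in s.
With the tool pointing down it reaches from about 0.4 to 0.85 m from the base axis. Payload 10.4 kg.
Tool frame: the origin (TCP) lies midway between the tips of the shut fingers; the grasp point (between the pads) lies 19 mm behind it; z points along the fingers, y is the direction in which the jaws open and shut (so a half turn about z gives the same grasp; the last joint's range is limited). The gripper opens to 85 mm and grips with 20 to 120 N. Pads are 22 mm wide; open, the fingers measure 114 mm over their backs; the gripper's body (76 mm by 85 mm) begins 54 mm behind the grasp point. The pads swing forward as they close: fully open they stand 13 mm farther back than shut.
Start: joints at [-1.35, 0.332, -0.065, 1.46, 0.022, 1.35, -0.088], TCP at [0.151, 0.607, 0.202] pointing down, gripper open.
Joint ranges: [-2.6, 2.6], [-0.5, 2.12], [-1.47, 1.34], [0.16, 2.42], [-1.27, 4.41], [0.06, 2.06], [-2.6, 2.6]. Speed limits (rad/s): [2.22, 2.22, 2.79, 2.79, 3.14, 3.14, 3.14].

### API

Orientations are given as a unit quaternion [x, y, z, w].
In Python, from workcell import manip, camera, camera_info, workorder, nets gives the robot as it stands.
- The arm moves only by the tool apply_moves, never from a script. Its argument "commands" is a list of rows, each a list of 5 numbers: the shift along the tool's x, y, z in m, then the turn about the tool's z in degrees, then the gripper command: -1 is fully open, 1 is shut, values between are in proportion. A call has 1 to 5 rows; each row shifts and turns the pose as measured when the row begins, along the tool's axes as they then stand; what a row does not reach is not made up. A row lasts 1/12 s, in which the tool goes at most 41.7 mm and 7.16 degrees, less where a joint would pass 70% of its speed; a pose out of reach is approached as far as the arm can. A call is refused whole if a number of a shift passes 0.0417 or a number of a turn 7.16, either way. A call with a gripper value outside its range is refused whole. The fingers move at their own pace and stop on an object; "squeeze" is the grip in N (left out, the last holds). Time passes only in rows, so rows that do not move let the fingers close. It gives the time, the measured TCP pose, the force and the opening at its end, in the units of the state.
- manip.get_obs(): the state, without advancing time (a new reading comes with each control period).
- camera(name): name is "scene" or "top" or "wrist"; returns (picture, depth): 384x512x3 uint8, red, green, blue; 384x512 float32, m along the optical axis (not along the pixel's ray), 0 where there is no reading.
- camera_info(name): a dict with "camera_matrix" (3x3 intrinsics, pixels), "xyz" and "rotation" of the camera in the world; the wrist camera has in their place "T_tool_cam" (4x4, takes a point from camera to tool coordinates, whose origin is the TCP and whose axes are the flange's). Camera axes: x right, y down, z forward; pixel columns grow to the right and rows downward; lengths in m; the calibration is good to about 2 mm. A picture is of the moment at which its call begins: read the wrist's pose just before it. camera_info takes no time and is no camera call.
- workorder.hand_in(): hands the job in, once; it reports no verdict.
Trained networks look in the newest picture that a camera, given by its name, has taken for a name from the list of things; names that differ only in an ending like _2 or _b are one class to them, and where a whole thing is asked for, a point or a joint stands for the part that bears it (a point fixed in the world has none). Each returns a list of dicts, best first, with "conf" (0 to 1); they miss things now and then, are a little off and sometimes report something else, mostly with a low value. They report only what shows in the picture. A call takes as long as a camera call.
- nets.look_for(camera, thing): "rect" ([left, top, width, height] in pixels, round what is visible of it).
- nets.place_of(camera, thing): "xy" ([column, row] in pixels: a listed point, or the origin of a listed thing).
The state is a dict: "clock": time; "joint_pos": joint angles; "joint_velocities": joint speeds; "tau": joint torques, N m; "position": TCP position; "ee_rot": TCP orientation; "ft_force": force on the tool from outside, world axes, zero at the start; "torque": the same for the moment, N m; "grip_width": opening from 0.0 (shut) to 1.0 (fully open).
Only numpy, scipy, OpenCV 4.12 (cv2) and the standard library are available. Lean on these libraries where they do the work, as an engineer would, in place of code of your own. Each camera call takes 0.05 s, during which the arm holds its last target. There are 200 camera calls.

## Working session

There is one attempt and no reset: what is moved stays moved. The work goes in short steps, Python scripts to look and compute and a tool call to move; the robot and the scene stay as the last step left them, time stands still between calls to the robot, and variables do not carry over. Pictures are saved under pics/ and viewed, about 8 in all and at most 12, crops included, and the job is handed in when it is done.

Besides the shell and the picture viewer there is one more tool, called after "Request:" by a JSON object that holds its "method" and its "body". apply_moves: Moves the arm, as the interface text tells. Its arguments: {"type":"object","properties":{"commands":{"type":"array","items":{"type":"array","items":{"type":"number"}}},"squeeze":{"type":"number"}},"required":["commands"]}

```bash
mkdir -p pics; ls; cat > h.py <<'E'
import numpy as np, cv2
from scipy.spatial.transform import Rotation as R
from workcell import manip, camera, camera_info, workorder, nets
def campose(n):
    i=camera_info(n); K=np.array(i["camera_matrix"])
    if "T_tool_cam" in i:
        o=manip.get_obs(); T=np.eye(4); T[:3,:3]=R.from_quat(o["ee_rot"]).as_matrix(); T[:3,3]=o["position"]
        T=T@np.array(i["T_tool_cam"])
    else:
        T=np.eye(4); r=np.array(i["rotation"]); T[:3,:3]=r if r.shape==(3,3) else R.from_quat(r).as_matrix(); T[:3,3]=i["xyz"]
    return K,T
def cloud(d,K,T):
    v,u=np.mgrid[:d.shape[0],:d.shape[1]]
    p=np.stack([(u-K[0,2])/K[0,0]*d,(v-K[1,2])/K[1,1]*d,d],-1)
    return p@T[:3,:3].T+T[:3,3]
def onplane(uv,z,K,T):
    r=T[:3,:3]@np.array([(uv[0]-K[0,2])/K[0,0],(uv[1]-K[1,2])/K[1,1],1]); return T[:3,3]+r*(z-T[2,3])/r[2]
def proj(p,K,T):
    q=T[:3,:3].T@(np.array(p)-T[:3,3]); return (K@q/q[2])[:2]
def save(img,n): cv2.imwrite("pics/"+n,cv2.cvtColor(img,cv2.COLOR_RGB2BGR))
E
python3 - <<'E'
from h import *
o=manip.get_obs(); print({k:np.round(v,3) for k,v in o.items()})
ims=[]
for n in ["top","scene"]:
    K,T=campose(n); im,d=camera(n); c=cloud(d,K,T); np.savez(n,im=im,d=d,K=K,T=T); ims.append(im)
    print(n,np.round(T,3).tolist(),np.round(K,1).tolist())
    for t in ["griddle","pan_rim","hinge_rod","lid_handle","lid_hook_left","lid_hook_right","dial_grip"]:
        r=nets.place_of(n,t)[:2]
        for q in r:
            u,v=np.round(q["xy"]).astype(int); print(t,round(q["conf"],2),u,v,np.round(c[min(v,383),min(u,511)],3))
save(np.vstack([ims[0]]),"top.png"); save(ims[1],"scene.png")
E
```

```text
pics
{'clock': np.float64(0.0), 'joint_pos': array([-1.35 ,  0.333, -0.065,  1.461,  0.022,  1.35 , -0.089]), 'joint_velocities': array([ 0.001, -0.001,  0.001,  0.001, -0.001,  0.001, -0.   ]), 'tau': array([-0.0000e+00, -6.2544e+01,  4.9000e-02, -3.9161e+01,  1.6000e-02,
        1.0000e-02, -0.0000e+00]), 'position': array([0.151, 0.606, 0.201]), 'ee_rot': array([ 0.122,  0.993, -0.001, -0.   ]), 'ft_force': array([0.99 , 0.018, 0.091]), 'torque': array([-0.043, -0.043, -0.012]), 'grip_width': np.float64(1.001)}
top [[0.016, -0.994, 0.105, 0.447], [-1.0, -0.017, -0.014, 0.008], [0.015, -0.105, -0.994, 1.112], [0.0, 0.0, 0.0, 1.0]] [[379.7, 0.0, 253.0], [0.0, 379.7, 192.4], [0.0, 0.0, 1.0]]
griddle 0.9 255 169 [ 0.615 -0.01   0.115]
griddle 0.35 254 120 [ 0.755 -0.005  0.094]
pan_rim 0.89 258 163 [ 0.632 -0.017  0.113]
hinge_rod 0.93 252 122 [0.733 0.001 0.151]
lid_handle 0.94 373 232 [ 0.454 -0.334  0.079]
lid_hook_left 0.81 341 205 [ 0.529 -0.258  0.033]
lid_hook_right 0.98 370 190 [ 0.574 -0.344  0.029]
lid_hook_right 0.2 123 247 [0.402 0.347 0.059]
dial_grip 0.97 246 227 [0.461 0.012 0.105]
scene [[0.848, 0.425, -0.315, 0.968], [0.529, -0.665, 0.526, -0.661], [0.014, -0.613, -0.79, 1.108], [0.0, 0.0, 0.0, 1.0]] [[444.9, 0.0, 259.5], [0.0, 444.9, 190.6], [0.0, 0.0, 1.0]]
griddle 0.63 275 225 [ 0.671 -0.082  0.125]
pan_rim 0.82 274 204 [ 0.63  -0.019  0.117]
hinge_rod 0.96 310 214 [ 0.737 -0.014  0.146]
hinge_rod 0.41 328 170 [0.684 0.225 0.054]
lid_handle 0.75 152 272 [ 0.463 -0.346  0.076]
lid_hook_left 0.85 197 265 [ 0.539 -0.259  0.052]
lid_hook_left 0.35 237 303 [ 0.696 -0.302  0.083]
lid_hook_right 0.97 191 299 [ 0.574 -0.336  0.024]
dial_grip 0.96 230 181 [ 0.479 -0.012  0.11 ]
dial_grip 0.53 328 169 [0.683 0.227 0.057]
```

```bash
python3 -c "
import cv2,numpy as np
a=cv2.imread('pics/top.png');b=cv2.imread('pics/scene.png')
cv2.imwrite('pics/both.png',cv2.resize(np.hstack([a,b]),None,fx=.78,fy=.78))"
```

```text
(no output)
```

View pics/top.png

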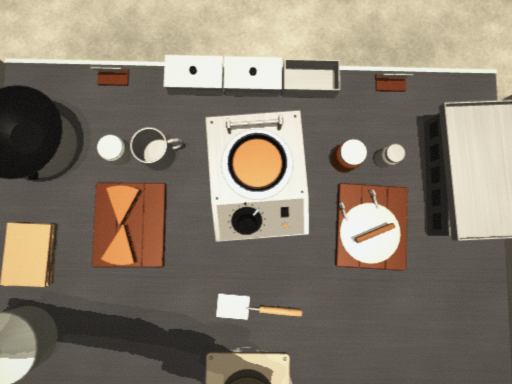

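View pics/scene.png

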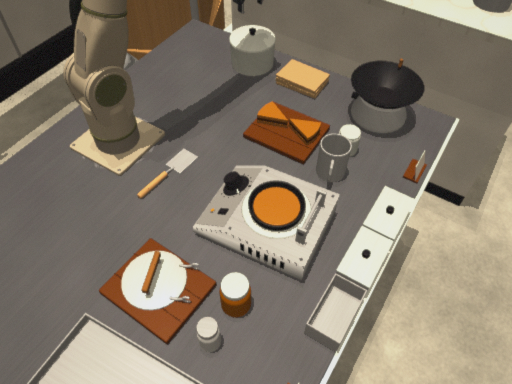

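The top view shows the griddle in the middle (pan 258,163; dial 246,220, pointer to the upper right). The lid is on the right board (370,233) with its hooks to the rear, and the cakes are on the left board. The scene view agrees. Next I'll fit the geometry from the depth data.

```bash
cat >> h.py <<'E'
from scipy.optimize import least_squares
def circ(p):
    s=least_squares(lambda q:np.hypot(p[:,0]-q[0],p[:,1]-q[1])-q[2],[*p.mean(0)[:2],.08],loss="soft_l1",f_scale=.002); return s.x
def near(c,xy,r,z0,z1):
    p=c.reshape(-1,3); return p[(np.hypot(p[:,0]-xy[0],p[:,1]-xy[1])<r)&(p[:,2]>z0)&(p[:,2]<z1)]
def axis(p):
    m=p[:,:2].mean(0); w,V=np.linalg.eigh(np.cov((p[:,:2]-m).T)); a=V[:,1]; return m,np.degrees(np.arctan2(a[1],a[0])),np.ptp((p[:,:2]-m)@a)
def tw(dx,dy): # world shift -> tool shift
    return R.from_quat(manip.get_obs()["ee_rot"]).inv().apply([dx,dy,0])
E
python3 - <<'E'
from h import *
for n in ["top","scene"]:
    f=np.load(n+".npz"); c=cloud(f["d"],f["K"],f["T"])
    print(n)
    p=near(c,(.63,-.015),.1,.119,.132); print("rim",circ(p),len(p))
    r=c.reshape(-1,3); r=r[(abs(r[:,0]-.733)<.04)&(abs(r[:,1])<.09)&(r[:,2]>.135)]; m,a,l=axis(r); print("rod+lugs",m,a,l,len(r))
    p=near(c,(.45,-.33),.1,.066,.09); m,a,l=axis(p); print("handle",m,a,l,len(p),p[:,2].mean())
    p=near(c,(.45,-.33),.1,.028,.042); print("lid",circ(p),len(p))
    p=near(c,(.47,.01),.04,.098,.13); print("dialtop",p.mean(0),len(p))
    g=near(c,(.6,-.01),.22,.085,.099); 
    print(cv2.minAreaRect((g[:,:2]*1000).astype(np.float32)))
f=np.load("top.npz"); K,T=f["K"],f["T"]
for t,uv,z in [("hookL",(341,205),.04),("hookR",(370,190),.04),("handle",(373,232),.066),("rod",(252,122),.143),("rim",(258,163),.125),("dial",(246,227),.091)]: print(t,onplane(uv,z,K,T))
E
```

```text
top
rim [ 0.63255329 -0.01547647  0.0756178 ] 490
rod+lugs [ 0.73215812 -0.00785625] 95.45595960342243 0.14938324519845808 280
handle [ 0.45237461 -0.3413482 ] 112.86437371184623 0.11692109988103364 261 0.07600658865529053
lid [ 0.4516945  -0.34123803  0.05966512] 2286
dialtop [0.47054417 0.00909137 0.10564532] 221
((609.9141845703125, -17.931365966796875), (328.36083984375, 260.5073547363281), 5.403605937957764)
scene
rim [ 0.63654726 -0.01667081  0.07601563] 402
rod+lugs [ 0.73763563 -0.0116774 ] 95.59262213398273 0.14806491138824548 272
handle [ 0.45808508 -0.34547219] 112.90587626700814 0.11563746964027945 281 0.07446381343966088
lid [ 0.45459954 -0.34503232  0.05768219] 2167
dialtop [0.47641847 0.00624644 0.10449749] 142
((612.4747924804688, -17.686676025390625), (327.01080322265625, 265.2671203613281), 5.479188442230225)
hookL [ 0.52887442 -0.25674149  0.04      ]
hookR [ 0.57317869 -0.34019947  0.04      ]
handle [ 0.45385687 -0.33807919  0.066     ]
rod [7.34890037e-01 5.86689858e-04 1.43000000e-01]
rim [ 0.62972012 -0.01712845  0.125     ]
dial [0.46169667 0.01166488 0.091     ]
```

Request:
{"method": "apply_moves", "body": {"commands": [[-0.036,-0.018,-0.006,0,-1],[-0.036,-0.018,-0.006,0,-1],[-0.036,-0.018,-0.006,0,-1],[-0.036,-0.018,-0.006,0,-1],[-0.036,-0.018,-0.006,0,-1]]}}

```text
clock: 1.22
position: [0.2982, 0.4775, 0.2294]
ee_rot: [0.112, 0.994, -0.001, -0.003]
ft_force: [1.1, -0.1, -0.2]
grip_width: 1.004
```

Request:
{"method": "apply_moves", "body": {"commands": [[-0.036,-0.018,-0.006,0,-1],[-0.036,-0.018,-0.006,0,-1],[-0.036,-0.018,-0.006,0,-1],[-0.02,-0.035,0,0,-1],[-0.02,-0.035,0,0,-1]]}}

```text
clock: 1.63
position: [0.4207, 0.319, 0.2489]
ee_rot: [0.113, 0.994, 0.001, -0.002]
ft_force: [-0.3, 0.3, 0.6]
grip_width: 1.005
```

Request:
{"method": "apply_moves", "body": {"commands": [[-0.02,-0.035,0,0,-1],[-0.02,-0.035,0,0,-1],[-0.02,-0.035,0,0,-1],[-0.02,-0.035,0,0,-1],[-0.02,-0.035,0,0,-1]]}}

```text
clock: 2.05
position: [0.4797, 0.1192, 0.2493]
ee_rot: [0.113, 0.994, 0.002, -0.001]
ft_force: [1.6, -0.2, 0.3]
grip_width: 1.001
```

Request:
{"method": "apply_moves", "body": {"commands": [[-0.02,-0.035,0,0,-1],[-0.012,-0.039,0,0,-1],[-0.004,-0.04,0,0,-1],[-0.004,-0.04,0,0,-1],[-0.004,-0.04,0,0,-1]]}}

```text
clock: 2.47
position: [0.4795, -0.0865, 0.2491]
ee_rot: [0.113, 0.994, 0.003, 0.001]
ft_force: [0.7, -0.5, 0.2]
grip_width: 1.002
```

Request:
{"method": "apply_moves", "body": {"commands": [[-0.004,-0.04,0,0,-1],[-0.004,-0.04,0,0,-1],[-0.004,-0.04,0,0,-1],[-0.004,-0.04,0,0,-1],[0,0,0,7,-1]]}}

```text
clock: 2.88
position: [0.4537, -0.2597, 0.2501]
ee_rot: [0.172, 0.985, 0.003, 0.004]
ft_force: [-0.2, -0.9, 0.4]
grip_width: 0.999
```

Request:
{"method": "apply_moves", "body": {"commands": [[0,0,0,7,-1],[0,0,0,7,-1],[0,0,0,7,-1],[0,0,0,7,-1],[0,0,0,7,-1]]}}

```text
clock: 3.3
position: [0.4516, -0.2648, 0.2508]
ee_rot: [0.469, 0.883, 0.004, 0.003]
ft_force: [-0.3, -0.1, -0.9]
grip_width: 0.996
```

```bash
python3 - <<'E'
from h import *
i=camera_info("wrist"); print(np.round(i["T_tool_cam"],3).tolist()); o=manip.get_obs(); print(np.round(o["joint_pos"],2),o["position"])
r=R.from_quat(o["ee_rot"]).as_matrix(); print("tool y yaw",np.degrees(np.arctan2(r[1,1],r[0,1])))
K,T=campose("wrist"); im,d=camera("wrist"); c=cloud(d,K,T); save(im,"w1.png")
p=near(c,(.454,-.342),.1,.066,.09); print(len(p),axis(p),p[:,2].mean())
p=near(c,(.454,-.342),.1,.028,.042); print("lid",circ(p),len(p))
E
```

```text
[[-0.0, -0.962, -0.272, 0.068], [1.0, -0.0, 0.0, -0.001], [-0.0, -0.272, 0.962, -0.171], [0.0, 0.0, 0.0, 1.0]]
[-0.31  0.07  0.81  1.69 -0.06  1.39  1.1 ] [ 0.45159887 -0.26484565  0.25077118]
tool y yaw 34.11428502008838
1213 (array([ 0.45270623, -0.3409525 ]), np.float64(112.88011845537058), np.float64(0.11504348585131619)) 0.0743458528790466
lid [ 0.45378156 -0.34198794  0.05657671] 8922
```

Request:
{"method": "apply_moves", "body": {"commands": [[0,0,0,7,-1],[0,0,0,4.5,-1],[-0.035,-0.0145,0,0,-1],[-0.035,-0.0145,0,0,-1],[0,0,0.04,0,-1]]}}

```text
clock: 3.77
position: [0.4576, -0.3422, 0.2172]
ee_rot: [0.55, 0.835, 0.007, 0.01]
ft_force: [0.1, -1.2, 0.1]
grip_width: 1.002
```

Request:
{"method": "apply_moves", "body": {"commands": [[0,0,0.04,0,-1],[0,0,0.04,0,-1],[0,0,0,0,-1]]}}

```text
clock: 4.02
position: [0.4574, -0.3434, 0.1302]
ee_rot: [0.547, 0.837, 0.006, 0.008]
ft_force: [-0.8, 1.6, -1.0]
grip_width: 0.998
```

```bash
cat >> h.py <<'E'
def delta(x,y,yaw=None):
    o=manip.get_obs(); r=R.from_quat(o["ee_rot"]).as_matrix(); a=np.degrees(np.arctan2(r[1,1],r[0,1]))
    t=tw(x-o["position"][0],y-o["position"][1])
    print("pos",np.round(o["position"],4),"ty yaw",round(a,1),"tool shift mm",np.round(t*1000,1),"turn",None if yaw is None else round((a-yaw+90)%180-90,1))
    print("tool z",np.round(r[:,2],3),"j",np.round(o["joint_pos"],2),"F",np.round(o["ft_force"],1))
E
python3 -c "
from h import *
delta(.4527,-.341,22.9)"
```

```text
pos [ 0.4574 -0.3434  0.1302] ty yaw 23.7 tool shift mm [ 4.1 -3.3 -0.1] turn 0.8
tool z [ 0.02   0.001 -1.   ] j [-0.13  0.33  0.84  1.75 -0.28  1.17  1.21] F [-0.8  1.6 -1. ]
```

Request:
{"method": "apply_moves", "body": {"commands": [[0.004,-0.005,0.03,0.8,-1],[0,0,0.03,0,-1],[0,0,0.02,0,-1],[0,0,0,0,-1]]}}

```text
clock: 4.35
position: [0.455, -0.3425, 0.0529]
ee_rot: [0.548, 0.836, 0.006, 0.01]
ft_force: [-0.5, 0.2, 0.3]
grip_width: 1.0
```

```bash
python3 -c "
from h import *
delta(.4527,-.341,22.9)"
```

```text
pos [ 0.455  -0.3425  0.0529] ty yaw 23.5 tool shift mm [ 2.3 -1.5 -0.1] turn 0.6
tool z [ 0.023 -0.    -1.   ] j [-0.08  0.42  0.8   1.83 -0.36  1.02  1.27] F [-0.5  0.2  0.3]
```

Request:
{"method": "apply_moves", "body": {"commands": [[0.002,-0.0015,0.006,0.6,-1],[0,0,0,0,0],[0,0,0,0,1],[0,0,0,0,1],[0,0,0,0,1]], "squeeze": 60}}

```text
clock: 4.77
position: [0.4571, -0.3429, 0.0548]
ee_rot: [0.551, 0.835, 0.007, 0.014]
ft_force: [-0.7, 0.3, 0.2]
grip_width: 0.456
```

Request:
{"method": "apply_moves", "body": {"commands": [[0,0,0,0,1],[0,0,0,0,1],[0,0,0,0,1],[0,0,0,0,1],[0,0,0,0,1]]}}

```text
clock: 5.18
position: [0.4584, -0.3435, 0.0571]
ee_rot: [0.55, 0.835, 0.008, 0.015]
ft_force: [-0.0, -0.7, 0.4]
grip_width: -0.001
```

Request:
{"method": "apply_moves", "body": {"commands": [[0,0,-0.01,0,1],[0,0,-0.03,0,1],[0,0,-0.04,0,1],[0,0,-0.04,0,1],[0,0,-0.04,0,1]]}}

```text
clock: 5.6
position: [0.4478, -0.3402, 0.2163]
ee_rot: [0.551, 0.834, 0.005, 0.007]
ft_force: [1.8, -0.8, -0.5]
grip_width: 0.002
```

```bash
python3 -c "
from h import *
delta(.4527,-.341,5.4)"
```

```text
pos [ 0.4478 -0.3402  0.2163] ty yaw 23.1 tool shift mm [-2.7  4.2  0.1] turn 17.7
tool z [ 0.018  0.001 -1.   ] j [-0.18  0.22  0.89  1.66 -0.19  1.33  1.14] F [ 1.8 -0.8 -0.5]
```

```bash
python3 - <<'E'
from h import *
delta(.4527,-.341,22.9)
K,T=campose("wrist"); im,d=camera("wrist"); c=cloud(d,K,T); save(im,"w2.png"); np.savez("w2",d=d,K=K,T=T)
p=near(c,(.454,-.342),.12,.066,.09); print(len(p),axis(p),p[:,2].mean())
p=near(c,(.454,-.342),.1,.028,.042); print("lid",circ(p),len(p))
E
```

```text
pos [ 0.4478 -0.3402  0.2163] ty yaw 23.1 tool shift mm [-2.7  4.2  0.1] turn 0.2
tool z [ 0.018  0.001 -1.   ] j [-0.18  0.22  0.89  1.66 -0.19  1.33  1.14] F [ 1.8 -0.8 -0.5]
1674 (array([ 0.452495  , -0.34140377]), np.float64(112.78343147917238), np.float64(0.11507865763731706)) 0.07441564158968689
lid [ 0.45431673 -0.3415537   0.0566333 ] 11780
```

View pics/w2.png

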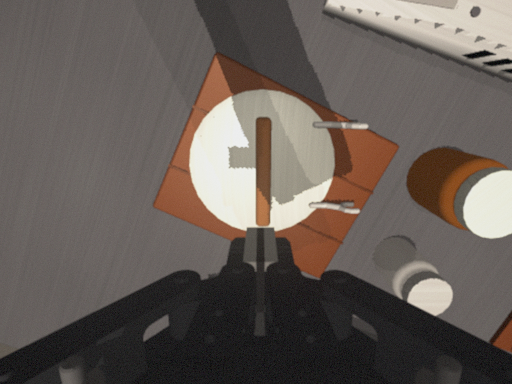

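```bash
python3 - <<'E'
from h import *
f=np.load("w2.npz"); d,K,T=f["d"],f["K"],f["T"]; o=manip.get_obs()
print("TCP proj",proj(o["position"],K,T))
Tt=np.array(camera_info("wrist")["T_tool_cam"]); c=cloud(d,K,Tt)
for v in range(222,330,8): print(v,d[v,255:275:6],np.round(c[v,261],4))
K,T=campose("scene"); im,d=camera("scene"); c=cloud(d,K,T); save(im,"s2.png")
u,v=proj(o["position"],K,T); print(u,v)
u,v=int(u),int(v); crop=im[max(v-120,0):v+90,max(0,u-140):u+140]; save(cv2.resize(crop,None,fx=2.5,fy=2.5),"s2c.png")
for r in range(v-40,v+12,4): print(r,np.round(c[r,u-8:u+9:8],3).tolist())
E
```

```text
TCP proj [263.82608834 232.2301118 ]
222 [0.3382588  0.33417547 0.33531645 0.38476402] [-0.0569  0.0002  0.1407]
230 [0.14621113 0.14638332 0.14625195 0.14627226] [ 0.0097 -0.0004 -0.0357]
238 [0.13846423 0.13809481 0.13783517 0.13799724] [ 0.0096 -0.0004 -0.0443]
246 [0.13002862 0.13099366 0.13085301 0.12899116] [ 0.0094 -0.0005 -0.0518]
254 [0.12233847 0.12275835 0.12323409 0.12383863] [ 0.01   -0.0005 -0.0601]
262 [0.11651289 0.11742534 0.11719597 0.11655156] [ 0.0097 -0.0005 -0.0658]
270 [0.11759233 0.11804281 0.10898846 0.10765168] [ 0.0064 -0.0005 -0.0661]
278 [0.1129998  0.11852505 0.10528495 0.10463621] [ 0.0032 -0.0005 -0.0665]
286 [0.11125815 0.12057532 0.10488675 0.10027358] [-0.0009 -0.0005 -0.0655]
294 [0.11320834 0.12029246 0.10924552 0.08891718] [-0.0037 -0.0005 -0.0666]
302 [0.11333911 0.12195084 0.10958616 0.08896009] [-0.0077 -0.0005 -0.066 ]
310 [0.11319    0.12213819 0.10951982 0.08989599] [-0.0108 -0.0005 -0.0667]
318 [0.3919873  0.3973965  0.11171822 0.08990216] [-0.1983  0.0004  0.1664]
326 [0.37883854 0.38120186 0.1098927  0.09102734] [-0.1969  0.0004  0.1499]
[... 336 characters left out ...]
 0.35]]
214 [[0.471, -0.353, 0.351], [0.457, -0.326, 0.307], [0.491, -0.33, 0.339]]
218 [[0.466, -0.354, 0.333], [0.465, -0.335, 0.309], [0.493, -0.335, 0.33]]
222 [[0.457, -0.351, 0.307], [0.474, -0.344, 0.311], [0.302, -0.207, 0.001]]
226 [[0.451, -0.352, 0.288], [0.463, -0.341, 0.283], [0.311, -0.218, 0.002]]
230 [[0.45, -0.354, 0.274], [0.463, -0.344, 0.271], [0.319, -0.228, -0.001]]
234 [[0.288, -0.263, -0.002], [0.309, -0.252, 0.0], [0.33, -0.24, 0.002]]
238 [[0.297, -0.273, -0.003], [0.32, -0.263, 0.003], [0.337, -0.249, -0.001]]
242 [[0.306, -0.283, -0.003], [0.329, -0.273, 0.003], [0.345, -0.259, -0.003]]
246 [[0.315, -0.294, -0.002], [0.334, -0.281, -0.003], [0.368, -0.278, 0.023]]
```

View pics/s2c.png

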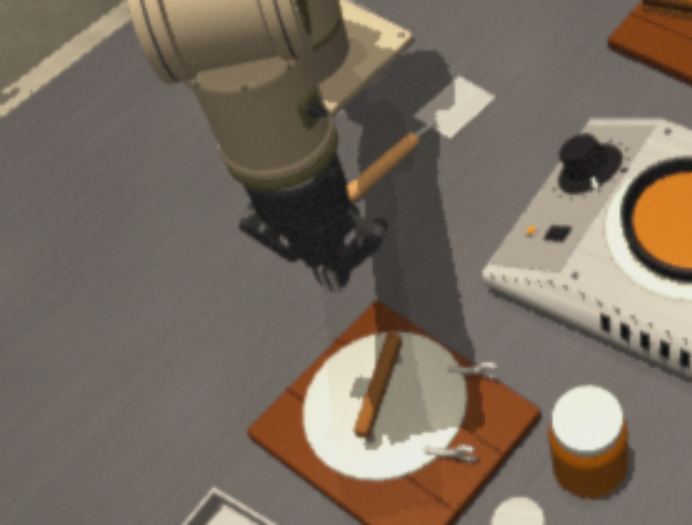

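The closed fingers are above an untouched lid. In both cameras the real fingertips sit well above the reported TCP height: scene tip z is about 0.26 against 0.216 reported. I'll quantify that offset.

```bash
python3 - <<'E'
from h import *
o=manip.get_obs(); P=o["position"]
K,T=campose("scene"); im,d=camera("scene"); c=cloud(d,K,T)
p=near(c,P[:2],.04,.15,.33); print("scene lowest",np.round(np.sort(p[:,2])[:12]-P[2],3), np.round(p[np.argsort(p[:,2])[:12]].mean(0)-P,3))
f=np.load("w2.npz"); Tt=np.array(camera_info("wrist")["T_tool_cam"]); c=cloud(f["d"],f["K"],Tt)
q=c[200:300,230:300].reshape(-1,3); q=q[(q[:,2]>-.1)&(q[:,2]<.03)]; s=q[np.argsort(-q[:,2])[:60]]
print("wrist foremost (tool)",np.round(s[::10],4))
print("median xy of tip",np.round(np.median(s,0),4), "y range",q[q[:,2]>-.045][:,1].min(),q[q[:,2]>-.045][:,1].max())
E
```

```text
scene lowest [0.029 0.035 0.035 0.035 0.035 0.036 0.036 0.036 0.037 0.037 0.038 0.038] [ 0.005 -0.007  0.036]
wrist foremost (tool) [[ 0.0094 -0.0047 -0.0325]
 [ 0.0097 -0.0033 -0.0334]
 [ 0.0099  0.0015 -0.0336]
 [ 0.0096 -0.0056 -0.0341]
 [ 0.0098 -0.0033 -0.0347]
 [ 0.0053 -0.0085 -0.0351]]
median xy of tip [ 0.0098 -0.0009 -0.0341] y range -0.014729784493599204 0.01256515466364036
```

The fingertips end about 33 mm short of the reported TCP, and the wrist and scene depth agree on this. I'll correct for it: to grasp the handle, the reported z should be about 0.014.

Request:
{"method": "apply_moves", "body": {"commands": [[0,0,0.03,0,-1],[0,0,0.03,0,-1],[0,0,0.03,0,-1],[0,0,0.03,0,-1],[0,0,0.02,0,-1]]}}

```text
clock: 6.17
position: [0.4553, -0.3427, 0.0772]
ee_rot: [0.551, 0.834, 0.007, 0.014]
ft_force: [-0.6, 0.8, -1.0]
grip_width: 0.711
```

Request:
{"method": "apply_moves", "body": {"commands": [[0,0,0.015,0,-1],[0,0,0,0,-1],[0,0,0,0,-1]]}}

```text
clock: 6.42
position: [0.451, -0.3401, 0.0551]
ee_rot: [0.552, 0.834, 0.006, 0.008]
ft_force: [0.2, 0.2, 0.8]
grip_width: 0.996
```

```bash
python3 -c "
from h import *
delta(.4527,-.3412,22.9)"
```

```text
pos [ 0.451  -0.3401  0.0551] ty yaw 23.0 tool shift mm [-1.7  1.2  0. ] turn 0.1
tool z [ 0.021  0.001 -1.   ] j [-0.09  0.41  0.81  1.84 -0.36  1.03  1.26] F [0.2 0.2 0.8]
```

Request:
{"method": "apply_moves", "body": {"commands": [[0,0,0.015,0,-1],[0,0,0.015,0,-1],[0,0,0.01,0,-1],[0,0,0,0,-1]]}}

```text
clock: 6.75
position: [0.453, -0.3407, 0.0158]
ee_rot: [0.552, 0.834, 0.006, 0.01]
ft_force: [0.1, 0.2, 0.1]
grip_width: 0.999
```

```bash
python3 -c "
from h import *
delta(.4527,-.3412,22.9)"
```

```text
pos [ 0.453  -0.3407  0.0158] ty yaw 23.0 tool shift mm [-0.3 -0.4 -0. ] turn 0.1
tool z [ 0.023  0.    -1.   ] j [-0.06  0.47  0.77  1.86 -0.41  0.95  1.3 ] F [0.1 0.2 0.1]
```

Request:
{"method": "apply_moves", "body": {"commands": [[0,0,0.001,0,0],[0,0,0,0,0.5],[0,0,0,0,1],[0,0,0,0,1],[0,0,0,0,1]], "squeeze": 50}}

```text
clock: 7.17
position: [0.4539, -0.3417, 0.017]
ee_rot: [0.552, 0.834, 0.007, 0.011]
ft_force: [0.0, 0.6, -0.2]
grip_width: 0.298
```

Request:
{"method": "apply_moves", "body": {"commands": [[0,0,0,0,1],[0,0,0,0,1],[0,0,0,0,1]]}}

```text
clock: 7.42
position: [0.4542, -0.3419, 0.0179]
ee_rot: [0.552, 0.834, 0.007, 0.011]
ft_force: [-0.1, 0.2, 0.7]
grip_width: 0.179
```

```bash
python3 -c "
from h import *
delta(.4527,-.3412,22.9)"
```

```text
pos [ 0.4542 -0.3419  0.0179] ty yaw 23.0 tool shift mm [ 1.2 -1.1 -0. ] turn 0.1
tool z [ 0.026 -0.001 -1.   ] j [-0.06  0.46  0.77  1.86 -0.41  0.96  1.3 ] F [-0.1  0.2  0.7]
```

Request:
{"method": "apply_moves", "body": {"commands": [[0,0,-0.01,0,1],[0,0,-0.03,0,1],[0,0,-0.04,0,1],[0,0,-0.04,5.9,1],[0,0,-0.04,5.9,1]], "squeeze": 70}}

```text
clock: 7.83
position: [0.4436, -0.3377, 0.1753]
ee_rot: [0.636, 0.771, 0.005, 0.001]
ft_force: [1.8, 0.1, -4.1]
grip_width: 0.172
```

Request:
{"method": "apply_moves", "body": {"commands": [[0,0,-0.03,5.9,1],[0,0,0,0,1]]}}

```text
clock: 8.0
position: [0.4443, -0.3403, 0.2146]
ee_rot: [0.68, 0.733, 0.007, 0.005]
ft_force: [1.0, -0.7, -3.8]
grip_width: 0.175
```

```bash
python3 -c "
from h import *
delta(.578,-.021,5.4); print(manip.get_obs()['grip_width'],manip.get_obs()['torque'])"
```

```text
pos [ 0.4443 -0.3403  0.2146] ty yaw 4.3 tool shift mm [308.3 157.2   3.2] turn -1.1
tool z [ 0.016  0.003 -1.   ] j [-0.24  0.24  0.97  1.67 -0.21  1.33  0.84] F [ 1.  -0.7 -3.8]
0.17458495853769243 [-0.03455815 -0.08121793  0.0018585 ]
```

Holding the lid (3.9 N). Moving over to in front of the pan.

Request:
{"method": "apply_moves", "body": {"commands": [[0.034,0.017,0,-1,1],[0.035,0.0175,0,0,1],[0.035,0.0175,0,0,1],[0.035,0.0175,0,0,1],[0.035,0.0175,0,0,1]]}}

```text
clock: 8.42
position: [0.512, -0.1654, 0.2186]
ee_rot: [0.68, 0.733, 0.006, 0.007]
ft_force: [1.4, -1.3, -3.7]
grip_width: 0.173
```

Request:
{"method": "apply_moves", "body": {"commands": [[0.034,0.0175,0,0,1],[0.034,0.0175,0,0,1],[0.03,0.015,0,0,1],[0.015,0.008,0,0,1],[0,0,0,0,1]]}}

```text
clock: 8.83
position: [0.5619, -0.0314, 0.217]
ee_rot: [0.674, 0.739, 0.006, 0.004]
ft_force: [1.1, 0.1, -3.6]
grip_width: 0.178
```

```bash
python3 - <<'E'
from h import *
delta(.578,-.021,5.4)
K,T=campose("top"); im,d=camera("top"); c=cloud(d,K,T)
r=c.reshape(-1,3); r=r[(abs(r[:,0]-.733)<.04)&(abs(r[:,1])<.09)&(r[:,2]>.135)&(r[:,2]<.165)]; m,a,l=axis(r); print("rod+lugs",m,a,l,len(r))
for t in ["lid_hook_left","lid_hook_right","hinge_rod"]:
    print(t,[(np.round(q["xy"]),round(q["conf"],2)) for q in nets.place_of("top",t)[:2]])
A=cv2.resize(im[80:260,160:360],None,fx=2.5,fy=2.5)
K,T=campose("wrist"); im,d=camera("wrist"); c=cloud(d,K,T); np.savez("w3",im=im,d=d,K=K,T=T)
for t in ["lid_hook_left","lid_hook_right","hinge_rod"]:
    print(t,[(np.round(q["xy"]),round(q["conf"],2)) for q in nets.place_of("wrist",t)[:2]])
save(np.hstack([A[:384],im])[:, :],"c3.png"); 
x=cv2.imread("pics/c3.png"); cv2.imwrite("pics/c3.png",cv2.resize(x,(800,int(x.shape[0]*800/x.shape[1]))))
E
```

```text
pos [ 0.5619 -0.0314  0.217 ] ty yaw 5.2 tool shift mm [ 8.9 16.9  0.3] turn -0.2
tool z [ 0.015  0.004 -1.   ] j [-0.7   0.2   0.78  1.66 -0.15  1.33  0.2 ] F [ 1.1  0.1 -3.6]
rod+lugs [0.73191782 0.00441814] 96.96703713414095 0.15008459370914629 169
lid_hook_left []
lid_hook_right []
hinge_rod [(array([255., 123.]), 0.69)]
lid_hook_left [(array([476., 148.]), 0.91)]
lid_hook_right [(array([445., 317.]), 0.6)]
hinge_rod [(array([476., 168.]), 0.56)]
```

View pics/c3.png

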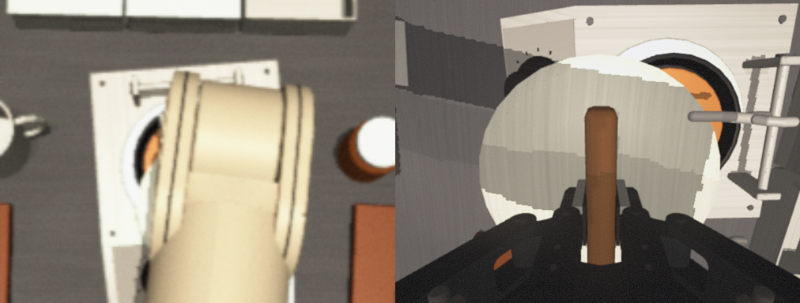

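The wrist view (right half) shows the lid held, the left hook, and the rod with both lugs at the right edge. Next I'll measure the rod and lid in the same wrist frame.

```bash
python3 - <<'E'
from h import *
f=np.load("w3.npz"); c=cloud(f["d"],f["K"],f["T"]); o=manip.get_obs()
r=c.reshape(-1,3); s=r[(r[:,0]>.69)&(r[:,0]<.77)&(abs(r[:,1])<.1)&(r[:,2]>.137)&(r[:,2]<.17)]; print("rod+lugs",axis(s),len(s),s[:,2].max())
q=s[s[:,2]<.151]; 
b=s[(s[:,2]>.152)]; print("lug tops y",np.round(np.percentile(b[:,1],[0,25,50,75,100]),3), b.mean(0))
m=s[abs(s[:,1]+.006)<.05]; mm=m[m[:,2]>.143]; print("bare rod top",mm.mean(0),len(mm),np.degrees(np.polyfit(mm[:,1],mm[:,0],1)[0]*-1))
p=near(c,(.634,-.016),.1,.12,.13); print("rim",circ(p),len(p))
h=near(c,(.56,-.03),.15,.225,.27); hd=h[h[:,2]>.262-.003]; print("z hist",np.histogram(h[:,2],bins=9))
hd=near(c,o["position"][:2],.07,.262,.285); print("handle",axis(hd),len(hd),hd[:,2].mean())
k=near(c,(.665,.025),.04,.22,.26); print("hookL pts",k.min(0),k.max(0),k.mean(0),len(k))
l=near(c,o["position"][:2],.1,.222,.24); A=np.c_[l[:,:2],np.ones(len(l))]; print("lid circ",circ(l),len(l)); 
w=np.linalg.lstsq(A,l[:,2],rcond=None)[0]; print("lid tilt",w)
E
```

```text
rod+lugs (array([ 0.73175682, -0.00398969]), np.float64(96.32826678325657), np.float64(0.15039688621030484)) 3285 0.1581787784214551
lug tops y [-0.08  -0.074  0.056  0.06   0.065] [ 0.73188367 -0.00626691  0.15539425]
bare rod top [ 0.73314074 -0.00410473  0.14596056] 1383 5.444102130736347
rim [ 0.63382687 -0.01701263  0.0760518 ] 1922
z hist (array([16379, 28538,   413,   224,   180,   617,   250,   296,   345]), array([0.22500116, 0.22999878, 0.2349964 , 0.23999402, 0.24499164,
       0.24998926, 0.25498688, 0.2599845 , 0.26498212, 0.26997974]))
handle (array([ 0.55796567, -0.02427097]), np.float64(94.74412830258197), np.float64(0.08800136900663522)) 9498 0.2751104906675555
hookL pts [ 0.62625676 -0.00110105  0.22528424] [0.66714143 0.01836281 0.25651844] [0.64722831 0.01415321 0.24345904] 1634
lid circ [ 0.55911746 -0.02822044  0.05711603] 45202
lid tilt [ 0.00934524 -0.01375745  0.22530253]
```

```bash
python3 - <<'E'
from h import *
f=np.load("w3.npz"); K,T=f["K"],f["T"]; c=cloud(f["d"],K,T); o=manip.get_obs()
print("hookL",onplane((476,148),.239,K,T), c[148,470:482:3])
hd=near(c,o["position"][:2],.07,.262,.285); a=np.radians(95); t=hd[:,:2]@[np.cos(a),np.sin(a)]; i=np.argsort(t)[-40:]; print("handle far end",hd[i].mean(0), "px", proj(hd[i].mean(0),K,T))
r=c.reshape(-1,3); k=r[(r[:,2]>.235)&(r[:,2]<.262)&(r[:,0]>.62)&(r[:,0]<.70)&(abs(r[:,1])<.1)]
for x in np.arange(.62,.69,.008):
    s=k[abs(k[:,0]-x)<.004]; 
    if len(s): print(round(x,3),len(s),np.round(np.percentile(s[:,1],[2,50,98]),4),np.round(np.percentile(s[:,2],[2,98]),3))
# lid edge: farthest left edge
l=r[(r[:,2]>.218)&(r[:,2]<.236)&(np.hypot(r[:,0]-.56,r[:,1]+.03)<.11)]
for ang in (60,95,130,160,200): 
    u=np.array([np.cos(np.radians(ang)),np.sin(np.radians(ang))]); print(ang,np.round((l[:,:2]@u).max()-.086,4), np.round(np.array([.559,-.0295])@u,4))
E
```

```text
hookL [0.66121374 0.01588569 0.239     ] [[0.65038515 0.01663399 0.25012247]
 [0.65108831 0.01682415 0.2510454 ]
 [0.65246265 0.01693063 0.25102194]
 [0.65426798 0.01698696 0.2504155 ]]
handle far end [0.55457434 0.01603445 0.26585623] px [258.94528528 135.87517991]
0.62 16 [0.0107 0.0118 0.0131] [0.235 0.236]
0.628 45 [0.0099 0.0127 0.0148] [0.235 0.236]
0.636 228 [0.0102 0.0133 0.0166] [0.235 0.24 ]
0.644 381 [0.0104 0.014  0.0171] [0.238 0.248]
0.652 371 [0.0113 0.0146 0.0171] [0.244 0.255]
0.66 252 [0.0118 0.0152 0.0178] [0.252 0.256]
0.668 48 [0.0127 0.0157 0.0179] [0.252 0.255]
0.676 2 [-0.0781 -0.0779 -0.0777] [0.25 0.25]
60 0.2588 0.254
95 -0.09 -0.0781
130 -0.3916 -0.3819
160 -0.5398 -0.5354
200 -0.5119 -0.5152
```

The left hook and the lid edge both show that the lid slid about 11 mm along its handle in the jaws. The lid centre is at about (0.560, -0.0415), so I'll tighten the grip, correct for the slip and move gently.

Request:
{"method": "apply_moves", "body": {"commands": [[0,0,0,0,1],[0.006,0.01,0,-0.7,1],[0.006,0.01,0,0,1],[0.006,0.01,0.005,0,1],[0,0,0.015,0,1]], "squeeze": 110}}

```text
clock: 9.65
position: [0.5924, -0.0189, 0.2017]
ee_rot: [0.675, 0.738, 0.009, 0.006]
ft_force: [0.9, -0.0, -3.7]
grip_width: 0.17
```

Request:
{"method": "apply_moves", "body": {"commands": [[0,0,0.015,0,1],[0,0,0.015,0,1],[0,0,0.015,0,1],[0,0,0.005,0,1],[0,0,0,0,1]]}}

```text
clock: 10.07
position: [0.5948, -0.0178, 0.1471]
ee_rot: [0.675, 0.738, 0.008, 0.006]
ft_force: [-0.7, -0.0, -3.9]
grip_width: 0.172
```

```bash
cat > m.py <<'E'
from h import *
import sys
z=manip.get_obs()["position"][2]
delta(.6327,-.016,5.4); print(manip.get_obs()["grip_width"])
K,T=campose("wrist"); im,d=camera("wrist"); c=cloud(d,K,T); r=c.reshape(-1,3); np.savez("wl",im=im,d=d,K=K,T=T); save(im,"wl_%d.png"%int(manip.get_obs()["clock"]*100))
zu=z+.004; P=manip.get_obs()["position"]; xh=np.array([.9956,.0941]); yh=np.array([-.0941,.9956]); pan=np.array([.6327,-.016])
hd=near(c,P[:2],.09,zu+.049,zu+.06); print("handle top z",hd[:,2].mean(),"axis",axis(hd)[:2])
q=(hd[:,:2]-pan); print("handle in griddle: x",(q@xh).mean(),"far end y",np.sort(q@yh)[-30:].mean(),"-> lid y",np.sort(q@yh)[-30:].mean()-.058)
q=(r[:,:2]-pan); gx,gy=q@xh,q@yh
zz=r[:,2]; L=(abs(zz-zu-.007)<.008)&(np.hypot(gx,gy)<.2)
print("lid left edge y-86:",np.sort(gy[L&(gx<.06)])[-30:].mean()-.086)
H=(zz>zu+.02)&(zz<zu+.04)&(abs(gy-.048)<.03)&(gx>(q@xh).mean()*0+ (hd[:,:2]-pan).dot(xh).mean()+.07)&(gx<(hd[:,:2]-pan).dot(xh).mean()+.13)
if H.sum(): print("hookL: y",np.median(gy[H]),"x max",gx[H].max(),"z",np.percentile(zz[H],[2,98]),H.sum())
Rd=(gx>.08)&(gx<.12)&(abs(gy)<.055)&(zz>.138)&(zz<.152)
print("rod x",np.median(gx[Rd]),"n",Rd.sum(),"z98",np.percentile(zz[Rd],98) if Rd.sum() else 0)
E
python3 m.py
```

```text
pos [ 0.5948 -0.0178  0.1471] ty yaw 5.1 tool shift mm [-1.5 37.9  0.8] turn -0.3
tool z [ 0.02   0.003 -1.   ] j [-0.65  0.34  0.75  1.67 -0.25  1.21  0.24] F [-0.7 -0.  -3.9]
0.17183483936767138
handle top z 0.20431683527610628 axis (array([ 0.59154039, -0.00276755]), np.float64(95.07930333175617))
handle in griddle: x -0.039733332440841915 far end y 0.05612177156375307 -> lid y -0.00187822843624693
lid left edge y-86: -0.0018052265316052668
hookL: y 0.04633337027920327 x max 0.07246166626148941 z [0.17136761 0.1852324 ] 849
rod x 0.09983995690728409 n 3149 z98 0.14779628527477473
```

Request:
{"method": "apply_moves", "body": {"commands": [[0.001,0,0.008,0,1],[0.001,0,0.008,0,1],[0,0,0.005,0,1],[0,0,0,0,1]]}}

```text
clock: 10.45
position: [0.5969, -0.0154, 0.1272]
ee_rot: [0.675, 0.738, 0.01, 0.007]
ft_force: [-0.5, 0.7, -3.8]
grip_width: 0.166
```

```bash
python3 m.py
```

```text
pos [ 0.5969 -0.0154  0.1272] ty yaw 5.1 tool shift mm [-3.8 35.6  0.9] turn -0.3
tool z [ 0.024  0.004 -1.   ] j [-0.64  0.36  0.74  1.69 -0.27  1.16  0.25] F [-0.5  0.7 -3.8]
0.16628716821064696
handle top z 0.18443891124973505 axis (array([ 5.93437564e-01, -3.47074301e-04]), np.float64(95.08797393757295))
handle in griddle: x -0.03761674129729836 far end y 0.05836639135006149 -> lid y 0.0003663913500614874
lid left edge y-86: 0.00045796907577541623
hookL: y 0.04858060487500814 x max 0.07498902887462391 z [0.15145296 0.16561395] 877
rod x 0.09905821709829954 n 2044 z98 0.14751270864313434
```

Request:
{"method": "apply_moves", "body": {"commands": [[0,0,0.003,0,1],[0,0,0.001,0,1],[0,0,0,0,1]]}}

```text
clock: 10.75
position: [0.5976, -0.0155, 0.1241]
ee_rot: [0.675, 0.738, 0.01, 0.008]
ft_force: [-0.3, -0.7, -3.2]
grip_width: 0.166
```

```bash
python3 m.py
```

```text
pos [ 0.5976 -0.0155  0.1241] ty yaw 5.1 tool shift mm [-3.6 34.9  0.9] turn -0.3
tool z [ 0.025  0.004 -1.   ] j [-0.64  0.37  0.74  1.69 -0.27  1.16  0.25] F [-0.3 -0.7 -3.2]
0.1657999908239951
handle top z 0.18130860561328768 axis (array([ 5.94074293e-01, -4.95217303e-04]), np.float64(95.09908702767414))
handle in griddle: x -0.03699675347803412 far end y 0.05817785785944796 -> lid y 0.0001778578594479538
lid left edge y-86: 0.00027127777132401887
hookL: y 0.048316749639448583 x max 0.0759717690759642 z [0.14836286 0.16269689] 888
rod x 0.09901379703415016 n 1793 z98 0.14753211900666788
```

Request:
{"method": "apply_moves", "body": {"commands": [[0,0,0.002,0,1],[0,0.006,0.0005,0,1],[0,0.006,0.0003,0,1],[0,0.006,0.0003,0,1],[0,0,0,0,1]]}}

```text
clock: 11.22
position: [0.618, -0.0133, 0.122]
ee_rot: [0.675, 0.738, 0.011, 0.008]
ft_force: [0.2, -0.1, -3.8]
grip_width: 0.168
```

```bash
python3 m.py
```

```text
pos [ 0.618  -0.0133  0.122 ] ty yaw 5.1 tool shift mm [-4.  14.4  0.4] turn -0.3
tool z [ 0.027  0.005 -1.   ] j [-0.62  0.42  0.73  1.64 -0.3   1.17  0.27] F [ 0.2 -0.1 -3.8]
0.1676553413890186
handle top z 0.17915026025609757 axis (array([0.61432444, 0.00166138]), np.float64(95.15008132464276))
handle in griddle: x -0.016632776295073728 far end y 0.05838573506758857 -> lid y 0.00038573506758856485
lid left edge y-86: 0.00046637482512361383
hookL: y 0.04938183471202613 x max 0.10597795928793621 z [0.14607353 0.16036505] 2244
rod x 0.10002994566569802 n 4107 z98 0.14774871160001635
```

Request:
{"method": "apply_moves", "body": {"commands": [[0,0.006,0.0005,0,1],[0,0.005,0.0005,0,1],[0,0,0,0,1]]}}

```text
clock: 11.52
position: [0.6291, -0.0131, 0.1215]
ee_rot: [0.675, 0.737, 0.01, 0.008]
ft_force: [-2.2, -0.4, 0.4]
grip_width: 0.167
```

Request:
{"method": "apply_moves", "body": {"commands": [[0,0.003,0,0,1],[0,0.002,0,0,1],[0,0,0,0,1]]}}

```text
clock: 11.77
position: [0.6346, -0.0129, 0.1217]
ee_rot: [0.675, 0.737, 0.01, 0.008]
ft_force: [-1.5, -0.3, 0.1]
grip_width: 0.164
```

```bash
python3 m.py
```

```text
pos [ 0.6346 -0.0129  0.1217] ty yaw 5.0 tool shift mm [-2.9 -2.2 -0.1] turn -0.4
tool z [ 0.025  0.004 -1.   ] j [-0.59  0.46  0.72  1.59 -0.32  1.19  0.28] F [-1.5 -0.3  0.1]
0.16416619967973717
handle top z 0.17876271887369416 axis (array([0.63117701, 0.00209394]), np.float64(94.93271770397816))
handle in griddle: x 0.00018634655751197747 far end y 0.05726242925063692 -> lid y -0.0007375707493630854
lid left edge y-86: -0.0008603084459918725
hookL: y 0.05355923525878062 x max 0.11234939509986062 z [0.14576972 0.15901184] 3182
rod x 0.09966341085553096 n 4331 z98 0.1494215752896246
```

Request:
{"method": "apply_moves", "body": {"commands": [[0,0.003,0,0,1],[0,0.003,0,0,1],[0,0.002,0,0,1]]}}

```text
clock: 12.07
position: [0.6359, -0.0128, 0.121]
ee_rot: [0.675, 0.737, 0.005, 0.002]
ft_force: [-13.3, 1.6, 7.0]
grip_width: 0.165
```

```bash
python3 m.py
```

```text
pos [ 0.6359 -0.0128  0.121 ] ty yaw 5.0 tool shift mm [-2.9 -3.5 -0. ] turn -0.4
tool z [ 0.01   0.005 -1.   ] j [-0.58  0.47  0.71  1.57 -0.33  1.21  0.28] F [-13.3   1.6   7. ]
0.16486532914953161
handle top z 0.17808931128587255 axis (array([0.63314662, 0.0020009 ]), np.float64(95.31984824765729))
handle in griddle: x 0.0021385392642080782 far end y 0.05705075596442297 -> lid y -0.0009492440355770362
lid left edge y-86: -0.0011700352580368417
hookL: y 0.05384881728891456 x max 0.1134996182220844 z [0.1452086  0.15723621] 3470
rod x 0.09973113816177306 n 4420 z98 0.1493198465395465
```

```bash
python3 -c "
import cv2,glob,os
f=max(glob.glob('pics/wl_*.png'),key=os.path.getmtime); a=cv2.imread(f); cv2.imwrite('pics/wz.png',cv2.resize(a[40:340,260:],None,fx=2,fy=2))"
```

```text
(no output)
```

View pics/wz.png

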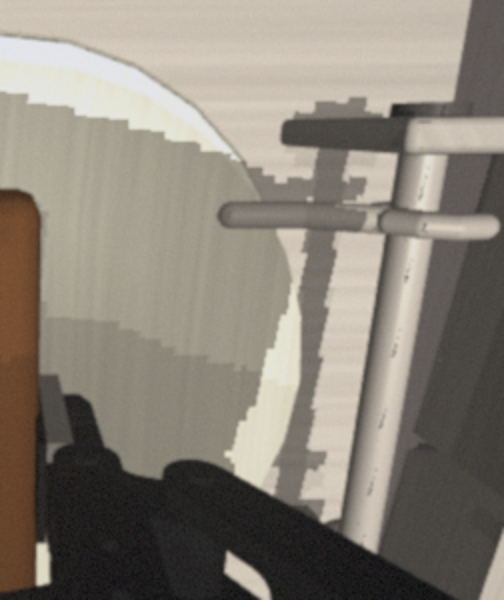

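The left hook's arm passes over the rod at crop (425, 225), and the push met a firm stop at 13 N. The lid rests on the rim, so I'll relax, release, lift and check.

Request:
{"method": "apply_moves", "body": {"commands": [[0,0,0,0,1],[0,0,0,0,0.5],[0,0,0,0,0],[0,0,0,0,-1],[0,0,0,0,-1]], "squeeze": 40}}

```text
clock: 12.53
position: [0.6375, -0.0125, 0.1224]
ee_rot: [0.675, 0.738, 0.007, 0.003]
ft_force: [-0.2, -0.2, 0.3]
grip_width: 0.668
```

Request:
{"method": "apply_moves", "body": {"commands": [[0,0,0,0,-1],[0,0,0,0,-1]]}}

```text
clock: 12.7
position: [0.638, -0.0123, 0.1227]
ee_rot: [0.675, 0.738, 0.007, 0.003]
ft_force: [0.8, -0.0, 0.3]
grip_width: 0.938
```

```bash
python3 m.py
```

```text
pos [ 0.638  -0.0123  0.1227] ty yaw 5.1 tool shift mm [-3.2 -5.6 -0.1] turn -0.3
tool z [ 0.015  0.006 -1.   ] j [-0.58  0.47  0.71  1.57 -0.33  1.21  0.28] F [ 0.8 -0.   0.3]
0.9375906758056305
handle top z 0.17838646826003657 axis (array([ 0.63320159, -0.00069975]), np.float64(97.10158310853416))
handle in griddle: x 0.0019391375441240592 far end y 0.056771829627594896 -> lid y -0.0012281703724051074
lid left edge y-86: -0.0010927203701080052
hookL: y 0.06417492925340063 x max 0.11565700387247524 z [0.14678392 0.15714978] 2590
rod x 0.09976023949851157 n 3915 z98 0.149804335078274
```

Request:
{"method": "apply_moves", "body": {"commands": [[0,0,-0.01,0,-1],[0,0,-0.02,0,-1],[0,0,-0.03,0,-1],[0,0,-0.04,0,-1],[0,0,0,0,-1]]}}

```text
clock: 13.17
position: [0.6351, -0.0132, 0.2273]
ee_rot: [0.675, 0.737, 0.006, 0.002]
ft_force: [0.7, -0.1, 1.5]
grip_width: 1.002
```

```bash
cat > lid.py <<'E'
from h import *
delta(.4666,.0085,75)
K,T=campose("wrist"); im,d=camera("wrist"); c=cloud(d,K,T); r=c.reshape(-1,3); np.savez("wl",im=im,d=d,K=K,T=T); save(im,"w_%d.png"%int(manip.get_obs()["clock"]*100))
xh=np.array([.9956,.0941]); yh=np.array([-.0941,.9956]); pan=np.array([.6327,-.016])
q=r[:,:2]-pan; gx,gy,z=q@xh,q@yh,r[:,2]
h=(np.hypot(gx,gy)<.07)&(z>.17)&(z<.185); print("handle z",z[h].mean(),"yaw",axis(np.c_[gx[h],gy[h]])[1]-90,"x",gx[h].mean(),"y ext",np.percentile(gy[h],[.5,99.5]))
l=(np.hypot(gx,gy)<.082)&(z>.126)&(z<.145); A=np.c_[gx[l],gy[l],np.ones(l.sum())]; print("lid plane",np.linalg.lstsq(A,z[l],rcond=None)[0],l.sum())
for s in (1,-1):
    k=(gx>.085)&(gx<.13)&(abs(gy-s*.048)<.008)&(z>.15)&(z<.165); print("hook",s,k.sum(),gx[k].max() if k.any() else None,np.median(gy[k]) if k.any() else None)
E
python3 lid.py
```

```text
pos [ 0.6351 -0.0132  0.2273] ty yaw 5.0 tool shift mm [  36.4 -165.9   -1.7] turn -70.0
tool z [ 0.011  0.005 -1.   ] j [-0.6   0.4   0.75  1.44 -0.28  1.4   0.24] F [ 0.7 -0.1  1.5]
handle z 0.1774123135452467 yaw -0.24058250654185542 x 0.0013503938137248638 y ext [-0.05631208  0.05698952]
lid plane [ 0.00401295 -0.00630307  0.13347268] 22797
hook 1 183 0.11298763252842707 0.04754241195316671
hook -1 86 0.11295361528969391 -0.047093215760137135
```

Lid is home: yaw is off by 0.24°, it lies flat, and both hooks extend equally past the rod. Now the dial.

Request:
{"method": "apply_moves", "body": {"commands": [[0.007,-0.033,0,0,-1],[0.007,-0.033,0,0,-1],[0.007,-0.033,0,0,-1],[0.007,-0.033,0,0,-1],[0.007,-0.03,0,0,-1]]}}

```text
clock: 13.63
position: [0.4676, 0.0064, 0.2182]
ee_rot: [0.675, 0.737, -0.001, 0.004]
ft_force: [-0.9, -0.2, 1.6]
grip_width: 1.003
```

Request:
{"method": "apply_moves", "body": {"commands": [[0,0,0,-7,-1],[0,0,0,-7,-1],[0,0,0,-7,-1],[0,0,0,-7,-1],[0,0,0,-7,-1]]}}

```text
clock: 14.05
position: [0.4607, 0.0079, 0.219]
ee_rot: [0.419, 0.908, 0.003, 0.001]
ft_force: [0.2, 0.6, 0.3]
grip_width: 0.999
```

Request:
{"method": "apply_moves", "body": {"commands": [[0,0,0,-7,-1],[0,0,0,-7,-1],[0,0,0,-7,-1],[0,0,0,-7,-1],[0,0,0,-7,-1]]}}

```text
clock: 14.47
position: [0.4598, 0.0072, 0.219]
ee_rot: [0.12, 0.993, 0.004, 0.002]
ft_force: [-0.3, -0.1, -0.2]
grip_width: 1.002
```

```bash
cat > dial.py <<'E'
from h import *
delta(.4666,.0085,75)
K,T=campose("wrist"); im,d=camera("wrist"); c=cloud(d,K,T); np.savez("wd",im=im,d=d,K=K,T=T)
y=5.4; ry=R.from_euler("z",y,degrees=True).as_matrix(); G=np.array([.6327,-.016,0])
s=np.radians(28); up=ry@[np.cos(s),0,np.sin(s)]; n=ry@[-np.sin(s),0,np.cos(s)]; lf=ry@[0,1,0]
# dial foot at panel
p0=G+ry@[-.15,.04,.0684]
g=c.reshape(-1,3)-p0; h=g@n; ru=g@up; rl=g@lf
k=(h>.033)&(h<.042)&(np.hypot(ru,rl)<.035); print("grip top centre (up,left,h)",np.round([ru[k].mean(),rl[k].mean(),h[k].mean()],4),k.sum())
# rectified panel view: 0.25 mm/px, up = up
N=400; vv,uu=np.mgrid[:N,:N]; P=p0+n*.005+((N/2-vv)*.0003)[...,None]*up-((uu-N/2)*.0003)[...,None]*lf
q=(P-T[:3,3])@T[:3,:3]; mx=(q[...,0]/q[...,2]*K[0,0]+K[0,2]).astype(np.float32); my=(q[...,1]/q[...,2]*K[1,1]+K[1,2]).astype(np.float32)
W=cv2.remap(im,mx,my,cv2.INTER_CUBIC); save(np.hstack([W,im[:384].repeat(1,0) if 0 else cv2.resize(im,(400,300)) if 0 else cv2.copyMakeBorder(cv2.resize(im,(400,300)),0,100,0,0,cv2.BORDER_CONSTANT)]),"d_%d.png"%int(manip.get_obs()["clock"]*100))
rr=np.hypot(vv-N/2,uu-N/2)*.0003; b=(rr>.030)&(rr<.043)&(W.min(-1)>130)
if b.any(): yy,xx=np.nonzero(b); a=np.arctan2(xx-N/2,N/2-yy); print("white in skirt n",b.sum(),"angle",np.arctan2(np.sin(a).mean(),np.cos(a).mean()),np.std(a))
E
python3 dial.py; ls -t pics | head -1
```

```text
pos [0.4598 0.0072 0.219 ] ty yaw 76.3 tool shift mm [-6.3  2.9  0. ] turn 1.3
tool z [ 0.004  0.007 -1.   ] j [-0.96 -0.13  0.8   1.89  0.09  1.34  1.15] F [-0.3 -0.1 -0.2]
grip top centre (up,left,h) [ 0.0026 -0.0012  0.0361] 1863
white in skirt n 377 angle 0.807245105938675 0.07383419862348976
d_1451.png
```

View pics/d_1451.png

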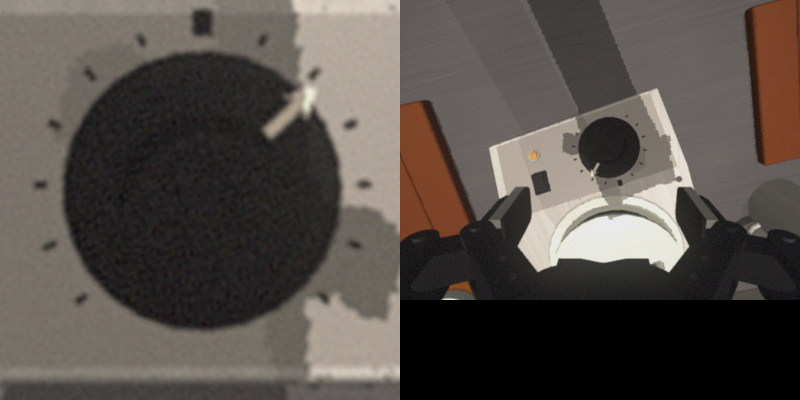

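The rectified panel shows the broad mark at (202, 22), the dial centre at (203, 190) and the pointer at (306, 95), so the dial stands at about 0.82 rad. Next I descend onto the grip.

Request:
{"method": "apply_moves", "body": {"commands": [[-0.008,0.003,0.03,1,-1],[0,0,0.04,0,-1],[0,0,0.04,0,-1],[0,0,0.02,0,-1],[0,0,0,0,-1]]}}

```text
clock: 14.93
position: [0.4715, 0.01, 0.0871]
ee_rot: [0.13, 0.991, 0.007, 0.005]
ft_force: [-0.0, -0.5, -0.6]
grip_width: 1.002
```

```bash
python3 -c "
from h import *
delta(.4685,.008,75.4)"
```

```text
pos [0.4715 0.01   0.0871] ty yaw 75.0 tool shift mm [ 2.4 -2.7 -0.1] turn -0.4
tool z [ 0.012  0.012 -1.   ] j [-0.94  0.09  0.88  2.04 -0.1   1.03  1.3 ] F [-0.  -0.5 -0.6]
```

Request:
{"method": "apply_moves", "body": {"commands": [[0.0025,-0.003,0.02,0,-1],[0,0,0.015,0,-1],[0,0,0.005,0,-1],[0,0,0,0,-1]]}}

```text
clock: 15.27
position: [0.4696, 0.008, 0.0484]
ee_rot: [0.135, 0.991, 0.006, 0.005]
ft_force: [-1.6, 0.4, 0.5]
grip_width: 1.004
```

```bash
python3 -c "
from h import *
delta(.4685,.008,75.4)"
```

```text
pos [0.4696 0.008  0.0484] ty yaw 74.5 tool shift mm [ 1.1 -0.3 -0. ] turn -0.9
tool z [ 0.012  0.011 -1.   ] j [-0.91  0.17  0.87  2.08 -0.17  0.95  1.36] F [-1.6  0.4  0.5]
```

Request:
{"method": "apply_moves", "body": {"commands": [[0.001,0,0.004,0,-0.2],[0,0,0,0,0.3],[0,0,0,0,0.5],[0,0,0,0,0.5],[0,0,0,0,0.5]], "squeeze": 25}}

```text
clock: 15.68
position: [0.471, 0.0104, 0.0484]
ee_rot: [0.136, 0.991, 0.009, 0.007]
ft_force: [3.9, -2.8, -15.3]
grip_width: 0.582
```

```bash
python3 -c "
from h import *
delta(.4685,.008,75.4)"
```

```text
pos [0.471  0.0104 0.0484] ty yaw 74.4 tool shift mm [ 1.8 -3.  -0.1] turn -1.0
tool z [ 0.017  0.016 -1.   ] j [-0.91  0.17  0.87  2.08 -0.18  0.94  1.36] F [  3.9  -2.8 -15.3]
```

Request:
{"method": "apply_moves", "body": {"commands": [[0,0,0,-4,0.5],[0,0,0,-4,0.5],[0,0,0,-4,0.5],[0,0,0,-4,0.5],[0,0,0,-4,0.5]]}}

```text
clock: 16.1
position: [0.4695, 0.0092, 0.0494]
ee_rot: [-0.043, 0.999, 0.007, 0.007]
ft_force: [-4.7, 0.0, 4.1]
grip_width: 0.556
```

```bash
python3 -c "
from h import *
delta(.4685,.008,115.4); print(manip.get_obs()['grip_width'],manip.get_obs()['torque'])"; python3 dial.py|tail -1
```

```text
pos [0.4695 0.0092 0.0494] ty yaw 94.9 tool shift mm [ 1.1 -1.1 -0. ] turn -20.5
tool z [ 0.014  0.015 -1.   ] j [-0.87  0.16  0.82  2.08 -0.16  0.94  1.7 ] F [-4.7  0.   4.1]
0.5556363605967468 [-0.69539813  1.00449359 -0.52963565]
white in skirt n 3718 angle -2.873972929028388 2.1060578367174463
```

Request:
{"method": "apply_moves", "body": {"commands": [[0,0,0,-4,0.5],[0,0,0,-4,0.5],[0,0,0,-4,0.5],[0,0,0,-4,0.5],[0,0,0,-3,0.5]]}}

```text
clock: 16.57
position: [0.4689, 0.0075, 0.0508]
ee_rot: [-0.209, 0.978, 0.006, 0.008]
ft_force: [-14.1, 5.9, 14.3]
grip_width: 0.56
```

Request:
{"method": "apply_moves", "body": {"commands": [[0,0,0,0,-1],[0,0,0,0,-1],[0,0,0,0,-1],[0,0,0,0,-1],[0,0,-0.02,0,-1]]}}

```text
clock: 16.98
position: [0.4679, 0.0071, 0.07]
ee_rot: [-0.207, 0.978, 0.005, 0.007]
ft_force: [-0.5, 0.3, -0.1]
grip_width: 1.0
```

Request:
{"method": "apply_moves", "body": {"commands": [[0,0,-0.03,5,-1],[0,0,-0.04,5,-1],[0,0,-0.03,0,-1],[0,0,0,0,-1]]}}

```text
clock: 17.32
position: [0.4672, 0.004, 0.1761]
ee_rot: [-0.113, 0.994, 0.005, 0.007]
ft_force: [0.7, 0.6, -0.1]
grip_width: 0.997
```

```bash
sed -i 's/^s=np.radians/s=np.radians/' dial.py; python3 dial.py; ls -t pics | head -1
```

```text
pos [0.4672 0.004  0.1761] ty yaw 103.0 tool shift mm [-0.4  4.5  0. ] turn 28.0
tool z [ 0.012  0.011 -1.   ] j [-0.9  -0.06  0.79  1.94  0.04  1.23  1.67] F [ 0.7  0.6 -0.1]
grip top centre (up,left,h) [ 0.0028 -0.0015  0.036 ] 2558
white in skirt n 759 angle 0.6467870440105371 0.7300394033588302
d_1736.png
```

View pics/d_1736.png

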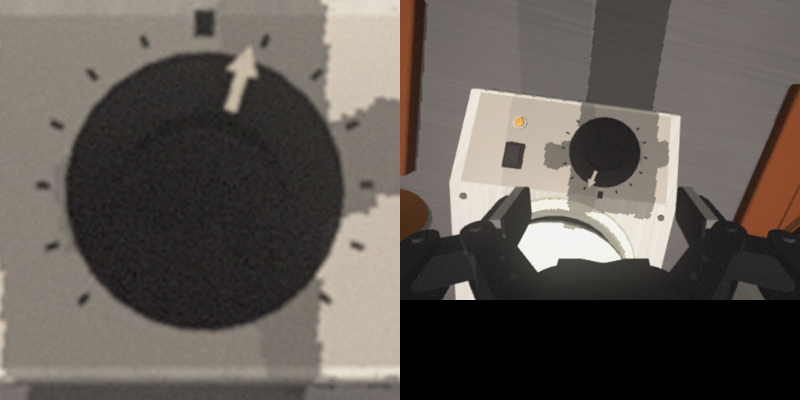

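The pointer tip is at (250, 47), the centre at (205, 190) and the mark at (204, 22), so about 0.30 rad remains. That needs a second, shorter stroke.

Request:
{"method": "apply_moves", "body": {"commands": [[0,0,0,7,-1],[0,0,0,7,-1],[0,0.0025,0,6,-1],[0,0,0.03,0,-1],[0,0,0.03,0,-1]]}}

```text
clock: 17.78
position: [0.4705, 0.008, 0.1151]
ee_rot: [0.071, 0.997, 0.008, 0.009]
ft_force: [-0.4, 0.4, 0.3]
grip_width: 0.998
```

Request:
{"method": "apply_moves", "body": {"commands": [[0,0,0.03,0,-1],[0,0,0.02,0,-1],[0,0,0.01,0,-1],[0,0,0,0,-1]]}}

```text
clock: 18.12
position: [0.4664, 0.0071, 0.0446]
ee_rot: [0.073, 0.997, 0.005, 0.005]
ft_force: [-0.7, -0.1, -0.1]
grip_width: 0.999
```

```bash
python3 -c "
from h import *
delta(.4685,.008,84)"; python3 - <<'E'
s=open('dial.py').read()
i=s.index("rr=np.hypot")
s=s[:i]+'''cx,cy=205,190; rr=np.hypot(vv-cy,uu-cx)*.0003; b=((rr>.020)&(rr<.039)&(W.min(-1)>95)).astype(np.uint8)
n_,lab,st,cen=cv2.connectedComponentsWithStats(b)
for j in range(1,n_):
    if st[j,4]>60: yy,xx=np.nonzero(lab==j); a=np.arctan2(xx-cx,cy-yy); print("comp",st[j,4],"angle",round(np.median(a),3),cen[j])
'''
open('dial.py','w').write(s)
E
```

```text
pos [0.4664 0.0071 0.0446] ty yaw 81.6 tool shift mm [-1.9  1.2  0. ] turn -2.4
tool z [ 0.011  0.01  -1.   ] j [-0.84  0.16  0.79  2.09 -0.15  0.94  1.46] F [-0.7 -0.1 -0.1]
```

Request:
{"method": "apply_moves", "body": {"commands": [[-0.0015,0.001,-0.002,0,-0.2],[0,0,0,0,0.3],[0,0,0,0,0.5],[0,0,0,0,0.5],[0,0,0,0,0.5]], "squeeze": 30}}

```text
clock: 18.53
position: [0.4678, 0.0106, 0.048]
ee_rot: [0.073, 0.997, 0.007, 0.004]
ft_force: [4.9, -6.6, -20.2]
grip_width: 0.565
```

Request:
{"method": "apply_moves", "body": {"commands": [[0,0,0,-4,0.5],[0,0,0,-4,0.5],[0,0,0,-4,0.5],[0,0,0,-4,0.5],[0,0,0,-4,0.5]]}}

```text
clock: 18.95
position: [0.466, 0.0079, 0.0494]
ee_rot: [-0.105, 0.994, 0.005, 0.004]
ft_force: [-2.9, 0.1, 0.9]
grip_width: 0.558
```

Request:
{"method": "apply_moves", "body": {"commands": [[0,0,0,0,-0.4],[0,0,0,0,-1],[0,0,0,0,-1],[0,0,0,0,-1],[0,0,-0.02,0,-1]]}}

```text
clock: 19.37
position: [0.466, 0.0075, 0.0695]
ee_rot: [-0.103, 0.995, 0.006, 0.005]
ft_force: [-0.5, 0.1, -0.1]
grip_width: 0.998
```

Request:
{"method": "apply_moves", "body": {"commands": [[0,0,-0.03,0,-1],[0,0,-0.04,0,-1],[0,0,-0.03,0,-1],[0,0,0,0,-1]]}}

```text
clock: 19.7
position: [0.4657, 0.0051, 0.176]
ee_rot: [-0.099, 0.995, 0.005, 0.005]
ft_force: [0.8, 0.8, -0.0]
grip_width: 1.0
```

```bash
python3 dial.py; ls -t pics | head -1
```

```text
pos [0.4657 0.0051 0.176 ] ty yaw 101.4 tool shift mm [-1.5  3.1  0. ] turn 26.4
tool z [ 0.01  0.01 -1.  ] j [-0.86 -0.06  0.75  1.94  0.03  1.24  1.64] F [ 0.8  0.8 -0. ]
grip top centre (up,left,h) [ 0.0028 -0.0015  0.036 ] 2569
comp 626 angle 0.034 [208.65015974  83.25559105]
d_1975.png
```

```bash
cat > fine.py <<'E'
import cv2,numpy as np,sys,glob,os
f=max(glob.glob('pics/d_*.png'),key=os.path.getmtime); a=cv2.imread(f)[:,:400]; g=a.min(-1)
# dial outline fit: dark blob
b=(g<60).astype(np.uint8); b=cv2.morphologyEx(b,cv2.MORPH_OPEN,np.ones((9,9)));n,l,s,c=cv2.connectedComponentsWithStats(b)
j=1+np.argmax(s[1:,4]); ct=max(cv2.findContours((l==j).astype(np.uint8),0,1)[0],key=len); ctr=cv2.minEnclosingCircle(cv2.convexHull(ct)); el=cv2.fitEllipse(cv2.convexHull(ct)); print("circle",ctr,"ellipse",el)
m=(g[5:40,185:225]<75); y,x=np.nonzero(m); mk=np.array([x.mean()+185,y.mean()+5]); print("mark",mk)
v,u=np.mgrid[:400,:400]; C=np.array(el[0]); r=np.hypot(u-C[0],v-C[1]); p=(r>65)&(r<140)&(v<C[1]-40)&(abs(u-205)<60)&(g>110)
n,l,s,c=cv2.connectedComponentsWithStats(p.astype(np.uint8)); j=1+np.argmax(s[1:,4]); y,x=np.nonzero(l==j)
vx,vy,x0,y0=cv2.fitLine(np.c_[x,y].astype(np.float32),cv2.DIST_L2,0,.01,.01).ravel(); 
ang=lambda d: np.arctan2(d[0],-d[1])
print("pointer cen",x.mean(),y.mean(),"ang by centre",ang(np.array([x.mean(),y.mean()])-C),"dir",ang((vx,vy) if vy<0 else (-vx,-vy)),"mark ang",ang(mk-C))
cv2.imwrite('pics/fine_%s'%os.path.basename(f),cv2.resize(a[:220,90:320],None,fx=2,fy=2))
E
python3 fine.py; ls -t pics | head -1
```

```text
circle ((204.18896484375, 191.60671997070312), 138.7280731201172) ellipse ((204.0938262939453, 191.5092315673828), (275.8618469238281, 276.408203125), 91.85821533203125)
mark [204.03266332  23.44221106]
pointer cen 208.97027027027028 76.79594594594595 ang by centre 0.042484266270105424 dir 0.0363905 mark ang -0.00036392014611743575
fine_d_1975.png
```

View pics/d_1975.png

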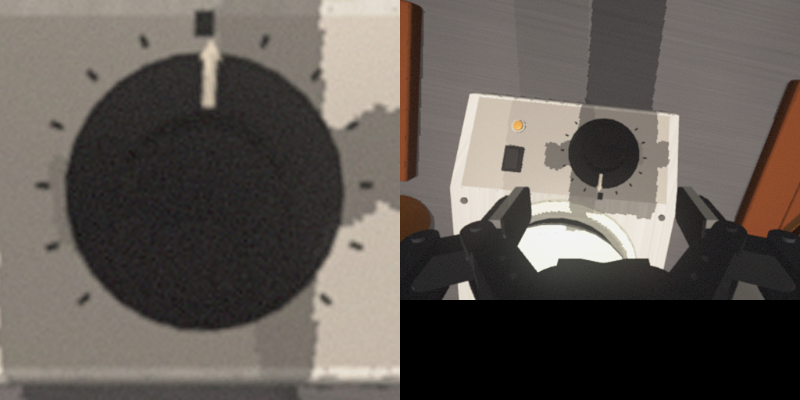

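The pointer now stands on the broad mark's right half, with about 0.04 rad left. A small, gentle nudge will centre it.

Request:
{"method": "apply_moves", "body": {"commands": [[-0.0005,0.0025,0,6.5,-1],[0,0,0.035,0,-1],[0,0,0.035,0,-1],[0,0,0.03,0,-1],[0,0,0.02,0,-1]]}}

```text
clock: 20.17
position: [0.4703, 0.0105, 0.0529]
ee_rot: [-0.037, 0.999, 0.007, 0.01]
ft_force: [1.0, 0.8, 0.5]
grip_width: 1.002
```

Request:
{"method": "apply_moves", "body": {"commands": [[0,0,0.004,0,-1],[0,0,0,0,-1]]}}

```text
clock: 20.33
position: [0.4665, 0.0094, 0.0437]
ee_rot: [-0.036, 0.999, 0.005, 0.006]
ft_force: [0.7, 0.1, 0.1]
grip_width: 0.999
```

```bash
python3 -c "
from h import *
delta(.4675,.009,94.5)"
```

```text
pos [0.4665 0.0094 0.0437] ty yaw 94.1 tool shift mm [-1.  -0.4  0. ] turn -0.4
tool z [ 0.012  0.011 -1.   ] j [-0.82  0.16  0.76  2.09 -0.15  0.93  1.67] F [0.7 0.1 0.1]
```

Request:
{"method": "apply_moves", "body": {"commands": [[-0.001,0,-0.003,0,-0.2],[0,0,0,0,0.3],[0,0,0,0,0.5],[0,0,0,0,0.5],[0,0,0,0,0.5]], "squeeze": 25}}

```text
clock: 20.75
position: [0.4684, 0.0093, 0.0495]
ee_rot: [-0.035, 0.999, 0.006, 0.007]
ft_force: [5.0, -0.3, -18.6]
grip_width: 0.556
```

Request:
{"method": "apply_moves", "body": {"commands": [[0,0,0,-2,0.5],[0,0,0,-1.5,0.5],[0,0,0,0,0.5]]}}

```text
clock: 21.0
position: [0.4683, 0.0088, 0.0495]
ee_rot: [-0.067, 0.998, 0.005, 0.008]
ft_force: [0.7, 1.5, -6.8]
grip_width: 0.56
```

Request:
{"method": "apply_moves", "body": {"commands": [[0,0,0,0,-0.4],[0,0,0,0,-1],[0,0,0,0,-1],[0,0,0,0,-1],[0,0,-0.02,0,-1]]}}

```text
clock: 21.42
position: [0.4679, 0.0093, 0.0693]
ee_rot: [-0.066, 0.998, 0.005, 0.007]
ft_force: [-1.1, 0.4, -0.2]
grip_width: 1.0
```

Request:
{"method": "apply_moves", "body": {"commands": [[0,0,-0.03,0,-1],[0,0,-0.04,0,-1],[0,0,-0.03,0,-1],[0,0,0,0,-1]]}}

```text
clock: 21.75
position: [0.4669, 0.0071, 0.1761]
ee_rot: [-0.065, 0.998, 0.005, 0.008]
ft_force: [0.8, 0.5, 0.7]
grip_width: 1.006
```

```bash
python3 dial.py; python3 fine.py; ls -t pics | head -1
```

```text
pos [0.4669 0.0071 0.1761] ty yaw 97.4 tool shift mm [0.2 1.5 0. ] turn 22.4
tool z [ 0.016  0.011 -1.   ] j [-0.87 -0.06  0.75  1.94  0.04  1.23  1.57] F [0.8 0.5 0.7]
grip top centre (up,left,h) [ 0.0027 -0.0014  0.036 ] 2572
comp 770 angle -0.023 [202.51818182  79.74545455]
circle ((203.65457153320312, 191.2019805908203), 138.9059600830078) ellipse ((203.1387176513672, 191.47703552246094), (275.85125732421875, 276.022216796875), 58.983951568603516)
mark [203.70873786  23.55339806]
pointer cen 202.41304347826087 73.98627002288329 ang by centre -0.00617635728622762 dir -0.015222148 mark ang 0.003394507360188794
fine_d_2180.png
```

The dial is at about -0.01 rad. Now I back off and make a final check.

Request:
{"method": "apply_moves", "body": {"commands": [[0,0,-0.04,0,-1],[0,0,-0.04,0,-1],[0,0,-0.04,0,-1],[0,-0.04,0,0,-1],[0,-0.04,0,0,-1]]}}

```text
clock: 22.22
position: [0.4731, -0.0673, 0.2931]
ee_rot: [-0.072, 0.997, 0.005, 0.005]
ft_force: [0.5, -1.4, -0.2]
grip_width: 0.998
```

Request:
{"method": "apply_moves", "body": {"commands": [[0,-0.04,0,0,-1],[0,-0.04,0,0,-1],[0,-0.04,0,0,-1],[0,-0.04,0,0,-1],[0,0,0,0,-1]]}}

```text
clock: 22.63
position: [0.4956, -0.2382, 0.2895]
ee_rot: [-0.072, 0.997, 0.003, 0.005]
ft_force: [-1.1, 0.9, -0.2]
grip_width: 1.003
```

```bash
python3 - <<'E'
from h import *
xh=np.array([.9956,.0941]); yh=np.array([-.0941,.9956]); pan=np.array([.6327,-.016])
f=np.load("top.npz"); im0,d0=f["im"],f["d"]
K,T=campose("top"); im,d=camera("top"); c=cloud(d,K,T); r=c.reshape(-1,3)
q=r[:,:2]-pan; gx,gy,z=q@xh,q@yh,r[:,2]
h=(np.hypot(gx,gy)<.07)&(z>.17)&(z<.185); print("handle",z[h].mean(),axis(np.c_[gx[h],gy[h]])[1]-90,gx[h].mean(),np.percentile(gy[h],[.5,99.5]),h.sum())
l=(np.hypot(gx,gy)<.082)&(z>.126)&(z<.145); print("plane",np.linalg.lstsq(np.c_[gx[l],gy[l],np.ones(l.sum())],z[l],rcond=None)[0],l.sum())
for s in (1,-1):
    k=(gx>.085)&(gx<.13)&(abs(gy-s*.048)<.008)&(z>.15)&(z<.165); print("hook",s,k.sum(),gx[k].max() if k.any() else None)
for t in ["cake1","batter_jug","nut_jar","milk_can","shaker"]: print(t,[(np.round(p["xy"]),round(p["conf"],2)) for p in nets.place_of("top",t)[:2]])
s,_=camera("scene"); save(np.hstack([cv2.resize(im[90:270,80:420],(500,265)),cv2.resize(s[130:330,90:390],(300,265))])if 0 else np.vstack([cv2.resize(im[80:270,80:440],(680,359)),cv2.resize(s[140:300,120:360],(680,241)) if 0 else cv2.resize(s[140:250,170:365],(680,240))]),"final.png")
E
```

```text
handle 0.17891978725816862 0.08018533473699563 -0.001089133263839564 [-0.05464045  0.05816361] 308
plane [0.0003464  0.00114622 0.13551848] 2688
hook 1 23 0.1099691184253033
hook -1 21 0.11015832244739016
cake1 [(array([122., 248.]), 0.77), (array([126., 205.]), 0.64)]
batter_jug [(array([158., 153.]), 0.93)]
nut_jar [(array([344., 160.]), 0.82), (array([274., 123.]), 0.2)]
milk_can [(array([120., 153.]), 0.96)]
shaker [(array([384., 160.]), 0.68)]
```

View pics/final.png

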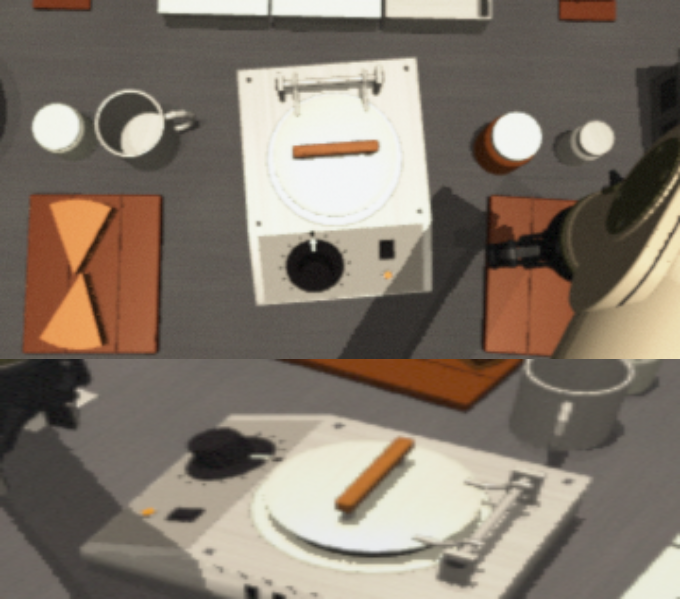

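```bash
python3 -c "
from h import *
print(workorder.hand_in())"
```

```text
the job is handed in; nothing more can be done
None
```

The lid is on the pan with both hooks home on the hinge rod, and the heat dial is turned down to the broad mark. I handed the job in at about 22.7 s of robot time, with the gripper open and clear of everything.

**What went wrong on the way**
- **First grasp missed:** the fingertips end about 33 mm short of the reported TCP, so the fingers closed above the handle without touching the lid. I corrected for the offset and the second grasp held.
- **Lid slipped in the grip:** it slid about 11 mm along its handle while being carried. I measured the slip, corrected for it and tightened the grip.

**Last checks**
- **Lid:** it slid back until it met a firm stop at about 13 N, then I released it. It lies flat and its direction matches the griddle's to within about 0.25°. Both hooks reach equally far past the rod. The wrist and top cameras put its middle at +1.3 mm and -1.1 mm from the pan's centre along x, a difference within calibration error.
- **Dial:** it started at about 0.82 rad and took two turning strokes and a small nudge. The pointer now stands within about 0.02 rad of the broad mark.
- **Other things:** the cakes, jug, jar, can and shaker looked undisturbed in the last top picture. The networks' positions for the jar and shaker were a few pixels off where I read them in the first picture, and I did not measure those two further.

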